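# Roll-test two plant stand posts on glass and reject the warped one

### The arm

A 6-joint arm with a two-finger parallel gripper is mounted at the origin on the work surface. World frame = base frame: x ahead of the robot, y to its left, z up, the work surface at z = 0. Lengths are in mm, angles in degrees, forces in N, time in s.
With the tool pointing down it reaches from about 350 to 850 mm from the base axis. Payload 8.1 kg.
Tool frame: the origin (TCP) lies at the very end of the fingers, on their centre line; the grasp point (between the pads) lies 19 mm behind it; z points along the fingers, y is the line along which they close (so a half turn about z gives the same grasp; the last joint's range is limited). The gripper opens to 85 mm and grips with 20 to 120 N. Pads are 22 mm wide; open, the fingers measure 114 mm over their backs; the gripper's body (76 mm by 85 mm) begins 54 mm behind the grasp point. The pads swing forward as they close: fully open they stand 13 mm farther back than shut.
Start: joints at [63.117, 7.471, 85.268, -0, 87.261, -4.893], TCP at [224.647, 556.362, 231.292] pointing down, gripper open.
Joint ranges: [-169.43, 169.43], [-51.17, 129.36], [1.28, 143.12], [-76.62, 256.62], [0, 156.53], [-152.29, 152.29]. Speed limits (degrees/s): [136.94, 136.94, 159.86, 180, 180, 180].

### API

Orientations are given as [roll, pitch, yaw] about the fixed x, y, z axes, in that order (R = Rz(yaw) Ry(pitch) Rx(roll)).
In Python, from bench import status, viewer, job gives the robot as it stands.
- The arm moves only by the tool arm_command, never from a script. Its argument "targets" is a list that holds one entry, the list of rows, each a list of 7 numbers: the shift along the world's x, y, z in m, then the turn, a rotation vector about the world's x, y, z in rad, then the opening, from -1 (shut) to 1 (fully open). In form: [[[dx, dy, dz, rx, ry, rz, gripper], ...]]. A call has 1 to 10 rows; each row shifts and turns the commanded pose from where the row before left it; what a row does not reach is not made up. A row lasts 1/8 s, in which the tool goes at most 62.5 mm and 10.7 degrees, less where a joint would pass 70% of its speed; a pose out of reach is approached as far as the arm can. A call with a gripper value outside its range is refused whole. The fingers move at their own pace and stop on an object; "force" is the grip in N (left out, the last holds). Time passes only in rows, so rows that do not move let the fingers close. It gives the time, the measured TCP pose, the force, the opening and the grip force at its end, in the units of the state.
- status.sense(): the state, without advancing time (a new reading comes with each control period).
- viewer.snapshot(name): name is "scene" or "top"; returns the picture (400x640x3 uint8, red, green, blue); there is no depth.
- viewer.camera_model(name): a dict with "vertical_fov" (degrees; the focal length in pixels is half the picture's height over the tangent of half this angle, whatever the lens; pixels are square), "cx", "cy" (the principal point, pixels), "k1" (the pictures are not rectified: a ray, as slopes to the right and down, at radius r is drawn at 1 + k1 r^2 times it, then the intrinsics apply), "xyz" and "attitude" of the camera in the world. Camera axes: x right, y down, z forward; pixel columns grow to the right and rows downward; lengths in mm; the calibration is good to about 2 mm. A picture is of the moment at which its call begins. camera_model takes no time and is no camera call.
- job.hand_in(): hands the job in; it is judged then, once.
The state is a dict: "time": time; "joint_pos": joint angles; "qd": joint speeds; "joint_efforts": joint torques, N m; "tool_pos": TCP position; "tcp_rot": TCP orientation; "ft_force": force on the tool from outside, world axes, zero at the start; "wrist_torque": the same for the moment, N m; "finger_gap": finger opening in mm; "grip_force": force on a finger pad.
Only numpy, scipy, OpenCV 4.12 (cv2) and the standard library are available. Lean on these libraries where they do the work, as an engineer would, in place of code of your own. Each camera call takes 0.05 s, during which the arm holds its last target. There are 200 camera calls.

### The job

Check the two wooden posts in the grey cradle for warp, one at a time: lay a post across the glass in the half next to the cork strip, let go, then push it lightly along the glass past the middle, towards the wooden gutter, to see whether it rolls on true. A post that rolls freely ends lying in the middle of the gutter; one that drags, rocks or lifts and will not roll on goes flat into the cardboard box. Put each post away before touching the next one, and leave the cup, the jar and the remote control where they are.

Things in the scene. Friction and masses are not known exactly. Their poses are not given: they have to be found in the camera images.
- post_a: Pale post, 160 mm long, 30 mm diameter, 80 g; either straight (rolls freely after a light push) or warped to a bow 5 mm deep (drags or rocks over unevenly, lifts a few mm, and stops soon after a push of up to 0.2 m/s). Starts level in either cradle place. Origin: middle of its length, on its axis (within 3 mm of it if warped). x runs along the post; y and z turn as it rolls, z up at the start.
- post_b: Pale post, 160 mm long, 30 mm diameter, 80 g; either straight (rolls freely after a light push) or warped to a bow 5 mm deep (drags or rocks over unevenly, lifts a few mm, and stops soon after a push of up to 0.2 m/s). Starts level in either cradle place. Origin: middle of its length, on its axis (within 3 mm of it if warped). x runs along the post; y and z turn as it rolls, z up at the start.
- board: Fixed board: level pale grey glass on a panel, 200 mm (x) by 260 mm (y), top 30 mm above the table. Origin: centre of the glass top; z up. A cork strip 6 mm high, 8 mm wide lies along the end at y = +130 mm; the gutter joins the end at y = -130 mm. Posts roll along -y, lying parallel to x, axis 15 mm above the glass.
- gutter (a point): Wooden V gutter (90 degrees) along the board's -y end, 188 mm long inside, 50 mm wide at glass height, 25 mm deep; far wall 15 mm and end walls 10 mm higher than the glass. This point is where the middle of a straight post's axis rests: 155 mm from the board's origin along -y, 3.8 mm below the glass top; axes as the board's.
- cradle: Fixed grey plastic cradle, 140 mm (x) by 170 mm (y), base 8 mm thick. Two places for posts parallel to x, at y = -43 and +43 mm, each with two V supports 8 mm long at x = -50 and +50 mm, 23 mm high; free between them. A post's axis rests 30 mm above the table. Origin: centre of its underside.
- carton_in (a point): Centre of the inner floor of the fixed open cardboard box for rejects, outside 220 mm (x) by 130 mm (y) by 55 mm high, walls 4 mm, floor about 4 mm above the table; axes as the box's. Posts fit along x.
- cup: Bystander: white mug, 80 mm wide, 65 mm high, standing beyond the board. Origin: centre of its underside.
- jar: Bystander: amber glass jar, 84 mm wide, 130 mm high. Origin: centre of its underside.
- remote: Bystander: black remote control lying flat, 45 by 160 by 18 mm, beyond the cardboard box. Origin: centre of its underside.
Mind the look-alikes: they are no part of the job. Leave any black or green look-alike of the post_b alone.

How it is judged (in metres and radians):
On the way, in this order (a step that is already met when the one before it is completed fails the run):
1. one post lies across the glass in the half next to the cork strip, let go, the other waits in the cradle ((((y of post_a in the frame of board between 0.02 and 0.125 m and x of post_a in the frame of board between -0.06 and 0.06 m and z of post_a in the frame of board between 0.01 and 0.022 m and angle between the x axis of post_a and the x axis of board, either way round below 0.3 rad and contact force between the fingers and post_a below 0.05 N and linear speed of post_a below 0.05 m/s) and distance of post_b from where it was at the start of the episode below 0.02 m) or ((y of post_b in the frame of board between 0.02 and 0.125 m and x of post_b in the frame of board between -0.06 and 0.06 m and z of post_b in the frame of board between 0.01 and 0.022 m and angle between the x axis of post_b and the x axis of board, either way round below 0.3 rad and contact force between the fingers and post_b below 0.05 N and linear speed of post_b below 0.05 m/s) and distance of post_a from where it was at the start of the episode below 0.02 m))), for 0.06 s.
2. it is pushed along on the glass: the straight post has rolled over by 70 degrees, the warped one has come past the middle of the glass (((angle between post_a's own z axis and vertical above 1.2 rad and angle between the x axis of post_a and the x axis of board, either way round below 0.6 rad and z of post_a in the frame of board between 0.01 and 0.028 m and y of post_a in the frame of board between -0.145 and 0.125 m and x of post_a in the frame of board between -0.1 and 0.1 m) or (y of post_b in the frame of board between -0.145 and 0 m and angle between the x axis of post_b and the x axis of board, either way round below 0.6 rad and z of post_b in the frame of board between 0.01 and 0.028 m and y of post_b in the frame of board below 0.125 m and x of post_b in the frame of board between -0.1 and 0.1 m))), for 0.04 s.
3. it is at rest where it belongs (straight: gutter, warped: cardboard box) while the other still waits in the cradle ((((z of post_a in the frame of gutter between -0.006 and 0.006 m and y of post_a in the frame of gutter between -0.008 and 0.008 m and x of post_a in the frame of gutter between -0.03 and 0.03 m) and (linear speed of post_a below 0.02 m/s and angular speed of post_a below 0.5 rad/s) and distance of post_b from where it was at the start of the episode below 0.02 m) or ((x of post_b in the frame of carton_in between -0.06 and 0.06 m and y of post_b in the frame of carton_in between -0.055 and 0.055 m and height (world z) of post_b below 0.035 m and angle between post_b's own x axis and vertical between 1.4 and 1.75 rad) and (linear speed of post_b below 0.02 m/s and angular speed of post_b below 0.5 rad/s) and distance of post_a from where it was at the start of the episode below 0.02 m))), for 0.1 s.
4. the other post lies across the glass in the half next to the cork strip, let go ((((z of post_a in the frame of gutter between -0.006 and 0.006 m and y of post_a in the frame of gutter between -0.008 and 0.008 m and x of post_a in the frame of gutter between -0.03 and 0.03 m) and (y of post_b in the frame of board between 0.02 and 0.125 m and x of post_b in the frame of board between -0.06 and 0.06 m and z of post_b in the frame of board between 0.01 and 0.022 m and angle between the x axis of post_b and the x axis of board, either way round below 0.3 rad and contact force between the fingers and post_b below 0.05 N and linear speed of post_b below 0.05 m/s)) or ((x of post_b in the frame of carton_in between -0.06 and 0.06 m and y of post_b in the frame of carton_in between -0.055 and 0.055 m and height (world z) of post_b below 0.035 m and angle between post_b's own x axis and vertical between 1.4 and 1.75 rad) and (y of post_a in the frame of board between 0.02 and 0.125 m and x of post_a in the frame of board between -0.06 and 0.06 m and z of post_a in the frame of board between 0.01 and 0.022 m and angle between the x axis of post_a and the x axis of board, either way round below 0.3 rad and contact force between the fingers and post_a below 0.05 N and linear speed of post_a below 0.05 m/s)))), for 0.06 s.
5. it is pushed along on the glass in the same way ((((z of post_a in the frame of gutter between -0.006 and 0.006 m and y of post_a in the frame of gutter between -0.008 and 0.008 m and x of post_a in the frame of gutter between -0.03 and 0.03 m) and (y of post_b in the frame of board between -0.145 and 0 m and angle between the x axis of post_b and the x axis of board, either way round below 0.6 rad and z of post_b in the frame of board between 0.01 and 0.028 m and y of post_b in the frame of board below 0.125 m and x of post_b in the frame of board between -0.1 and 0.1 m)) or ((x of post_b in the frame of carton_in between -0.06 and 0.06 m and y of post_b in the frame of carton_in between -0.055 and 0.055 m and height (world z) of post_b below 0.035 m and angle between post_b's own x axis and vertical between 1.4 and 1.75 rad) and (angle between post_a's own z axis and vertical above 1.2 rad and angle between the x axis of post_a and the x axis of board, either way round below 0.6 rad and z of post_a in the frame of board between 0.01 and 0.028 m and y of post_a in the frame of board between -0.145 and 0.125 m and x of post_a in the frame of board between -0.1 and 0.1 m)))), for 0.04 s.
At the end, for the whole second after the job is handed in: The straight post lies in the gutter (its axis within 6 mm in height and 8 mm across of the resting line, within 30 mm of the middle along it); the warped post lies flat (within 10 degrees) inside the cardboard box with its axis under 35 mm above the table; both are at rest (z of post_a in the frame of gutter between -0.006 and 0.006 m and y of post_a in the frame of gutter between -0.008 and 0.008 m and x of post_a in the frame of gutter between -0.03 and 0.03 m and x of post_b in the frame of carton_in between -0.06 and 0.06 m and y of post_b in the frame of carton_in between -0.055 and 0.055 m and height (world z) of post_b below 0.035 m and angle between post_b's own x axis and vertical between 1.4 and 1.75 rad and linear speed of each of post_a, post_b below 0.02 m/s and angular speed of each of post_a, post_b below 0.5 rad/s); the robot touches nothing.
It fails at once if the cup is moved more than 25 mm (distance of cup from where it was at the start of the episode above 0.025 m).
It fails at once if the jar is moved more than 25 mm (distance of jar from where it was at the start of the episode above 0.025 m).
It fails at once if the remote is moved more than 25 mm (distance of remote from where it was at the start of the episode above 0.025 m).
It also fails if it takes over 72 s, if anything falls off the work surface, if the arm or the gripper's body presses on something with over 40 N, if the wrist force passes 120 N, or if a joint passes its speed limit or range.

## Working session

There is one attempt and no reset: what is moved stays moved. The work goes in short steps, Python scripts to look and compute and a tool call to move; the robot and the scene stay as the last step left them, time stands still between calls to the robot, and variables do not carry over. Pictures are saved under pics/ and viewed, at most 12 in all, crops included, and the job is handed in when it is done.

Besides the shell and the picture viewer there is one more tool, called after ">>>" as a command line: name --argument value ..., lists and objects as JSON in quotes. arm_command: Moves the arm, as the interface text tells. Its arguments: {"type":"object","properties":{"targets":{"type":"array"},"force":{"type":"number"}},"required":["targets"]}

```bash
ls; mkdir -p pics; cat > h.py <<'E'
import numpy as np, cv2
from scipy.spatial.transform import Rotation as R
from bench import status, viewer, job
def cam(n):
    m=viewer.camera_model(n); f=200/np.tan(np.radians(m['vertical_fov']/2))
    return m,f,R.from_euler('xyz',m['attitude'],degrees=True).as_matrix(),np.array(m['xyz'])
def ray(n,u,v):
    m,f,M,o=cam(n)
    d=np.array([(u-m['cx'])/f,(v-m['cy'])/f]); s=d.copy()
    for _ in range(30): s=d/(1+m['k1']*(s@s))
    r=M@np.array([s[0],s[1],1]); return o,r/np.linalg.norm(r)
def onz(n,u,v,z):
    o,r=ray(n,u,v); return o+r*(z-o[2])/r[2]
def tri(a,b):
    (o1,r1),(o2,r2)=ray('scene',*a),ray('top',*b)
    A=np.stack([r1,-r2],1); t=np.linalg.lstsq(A,o2-o1,rcond=None)[0]
    p,q=o1+t[0]*r1,o2+t[1]*r2; return (p+q)/2,np.linalg.norm(p-q)
def proj(n,p):
    m,f,M,o=cam(n); c=M.T@(np.array(p)-o); s=c[:2]/c[2]; s=s*(1+m['k1']*(s@s)); return s*f+[m['cx'],m['cy']]
def snap(n,name):
    im=viewer.snapshot(n)[:,:,::-1].copy(); cv2.imwrite(f'pics/{name}.png',im); return im
E
python3 - <<'E'
from h import *
for n in('scene','top'):
    snap(n,n+'0'); print(viewer.camera_model(n))
print(status.sense())
E
```

```text
pics
{'vertical_fov': 49.268650935756284, 'cx': 321.770712353145, 'cy': 196.27614763162595, 'k1': -0.09133536010764129, 'xyz': array([1443.56602108,  537.12834988, 1240.58873477]), 'attitude': array([-139.86734322,    0.24439254,  114.908026  ])}
{'vertical_fov': 43.808738312103564, 'cx': 316.7987900213564, 'cy': 193.6504293175569, 'k1': -0.07191489515925376, 'xyz': array([ 241.71064964,  128.25866206, 1769.16744033]), 'attitude': array([-169.86922093,   -0.63912118,  -90.31990236])}
{'time': 0.1, 'joint_pos': array([ 6.31167394e+01,  7.51180496e+00,  8.53236983e+01,  2.71591273e-03,
        8.72615999e+01, -4.89509138e+00]), 'qd': array([ 0.05661077, -0.07057965, -0.08195428, -0.04296392,  0.0599502 ,
        0.01473237]), 'joint_efforts': array([ 1.10831974e-03, -5.70959508e+01, -5.01938260e+01, -2.72040315e-04,
        8.50483426e-03,  8.82612562e-05]), 'tool_pos': array([224.40573065, 555.91723905, 230.33234573]), 'tcp_rot': array([-1.79903482e+02, -1.09886546e-02,  1.58011689e+02]), 'ft_force': array([-0.19429473,  0.47357494,  0.42614191]), 'wrist_torque': array([-0.02539283, -0.02866823,  0.06063505]), 'grip_force': 0.0, 'finger_gap': 85.56620199763069}
```

View pics/scene0.png

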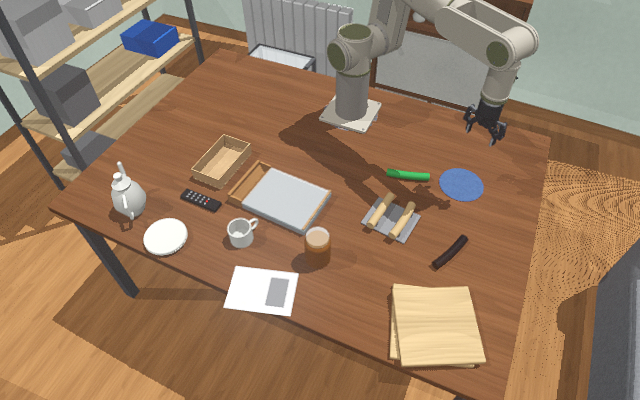

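View pics/top0.png

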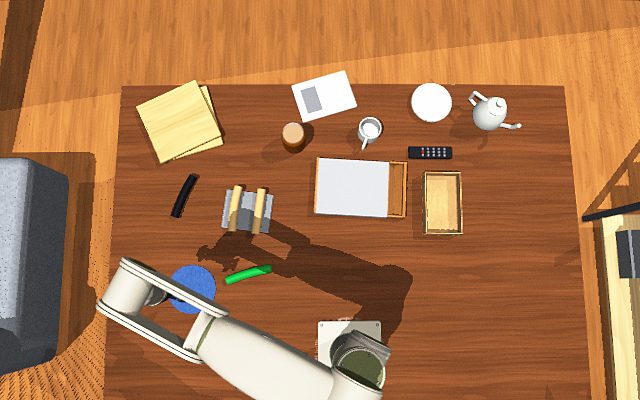

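The scene view shows the posts in the cradle at (380,210) and (402,220), the board at (280,197), the box at (222,160), and the cup, jar and remote near it. The top view has the posts at (236,208) and (260,210), the glass at (351,188), the gutter at (397,190) and the box at (443,203). The green and black look-alikes lie apart from these.

```bash
cat >> h.py <<'E'
def blobs(im,lo,hi,roi,amin=60):
    x0,y0,x1,y1=roi; m=cv2.inRange(cv2.cvtColor(im[y0:y1,x0:x1],cv2.COLOR_BGR2HSV),lo,hi)
    out=[]
    for c in cv2.findContours(m,cv2.RETR_EXTERNAL,cv2.CHAIN_APPROX_NONE)[0]:
        if cv2.contourArea(c)>=amin: out.append(cv2.minAreaRect(c.astype(np.float32)+np.float32([x0,y0])))
    return out,m
E
python3 - <<'E'
from h import *
t=cv2.imread('pics/top0.png');s=cv2.imread('pics/scene0.png')
for n,im,pts in(('top',t,[(236,200),(260,205),(246,205),(350,187),(397,190),(443,203),(316,187),(290,250)]),('scene',s,[(378,212),(402,220),(390,222),(285,197),(250,180),(222,160)])):
    h=cv2.cvtColor(im,cv2.COLOR_BGR2HSV); print(n,[(p,h[p[1],p[0]].tolist()) for p in pts])
a=cv2.resize(t[140:250,200:480],None,fx=2.8,fy=2.8,interpolation=cv2.INTER_CUBIC)
b=cv2.resize(s[125:250,180:440],None,fx=2.3,fy=2.3,interpolation=cv2.INTER_CUBIC)
w=np.zeros((600,800,3),np.uint8);w[:a.shape[0],:a.shape[1]]=a;w[308:308+b.shape[0],:b.shape[1]]=b[:292]
cv2.imwrite('pics/crop0.png',w)
E
```

```text
top [((236, 200), [24, 103, 252]), ((260, 205), [24, 100, 253]), ((246, 205), [125, 8, 193]), ((350, 187), [120, 3, 240]), ((397, 190), [14, 173, 192]), ((443, 203), [21, 108, 251]), ((316, 187), [18, 137, 248]), ((290, 250), [11, 191, 115])]
scene [((378, 212), [19, 82, 239]), ((402, 220), [19, 85, 238]), ((390, 222), [120, 4, 177]), ((285, 197), [100, 7, 217]), ((250, 180), [15, 130, 188]), ((222, 160), [17, 91, 233])]
```

View pics/crop0.png

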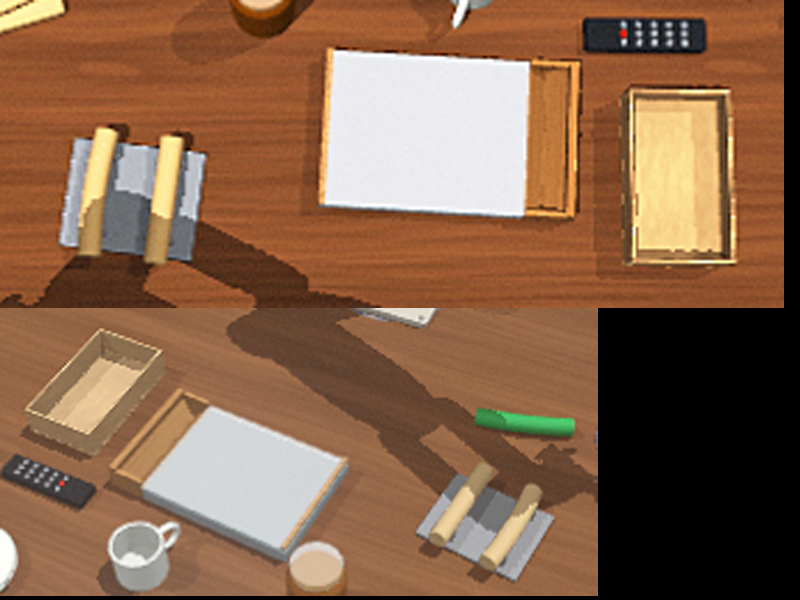

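The crop shows two pale posts across the cradle (top picture about x 225–270), the glass with the cork on its left and the gutter on its right, and the box to the right of that. The posts are partly in the arm's shadow.

```bash
cat >> h.py <<'E'
def ends(r):
    p=cv2.boxPoints(r); d=[np.linalg.norm(p[0]-p[1]),np.linalg.norm(p[1]-p[2])]
    return ((p[0]+p[1])/2,(p[2]+p[3])/2,d) if d[0]<d[1] else ((p[1]+p[2])/2,(p[3]+p[0])/2,d)
PL,PH=(14,50,70),(30,150,255)
def posts(t,s,rt=(215,170,285,245),rs=(355,180,425,250)):
    a=sorted(blobs(t,PL,PH,rt)[0],key=lambda r:r[0][0]); b=sorted(blobs(s,PL,PH,rs)[0],key=lambda r:-r[0][0])
    res=[]
    for x,y in zip(a,b):
        ex=sorted(ends(x)[:2],key=lambda p:p[1]); ey=sorted(ends(y)[:2],key=lambda p:-p[1])
        res.append([tri(q,p) for p,q in zip(ex,ey)]+[tri(y[0],x[0])])
    return res
E
python3 - <<'E'
from h import *
np.set_printoptions(precision=1,suppress=True)
t=cv2.imread('pics/top0.png');s=cv2.imread('pics/scene0.png')
for r in posts(t,s):
    for p,e in r: print(p,round(e,1))
    d=r[0][0]-r[1][0]; print('len',np.linalg.norm(d),'dir',np.degrees(np.arctan2(d[1],d[0])))
def quad(im,lo,hi,roi):
    m=cv2.inRange(cv2.cvtColor(im[roi[1]:roi[3],roi[0]:roi[2]],cv2.COLOR_BGR2HSV),lo,hi)
    c=max(cv2.findContours(m,cv2.RETR_EXTERNAL,cv2.CHAIN_APPROX_NONE)[0],key=cv2.contourArea)
    q=cv2.approxPolyDP(cv2.convexHull(c),8,True)[:,0]+np.array(roi[:2]); return q
qt=quad(t,(0,0,190),(180,40,255),(305,150,412,225)); qs=quad(s,(0,0,190),(180,40,255),(230,160,335,235))
print(qt.tolist(),qs.tolist())
qt=sorted(qt.tolist(),key=lambda p:proj('scene',onz('top',*p,30))[0]); qs=sorted(qs.tolist())
print('glass'); P=[]
for b,a in zip(qt,qs): p,e=tri(a,b); P.append(p); print(b,a,p,round(e,1),onz('top',*b,30),onz('scene',*a,30))
print('mean',np.mean(P,0))
# box: top outline, rim at 55
bt=blobs(t,(14,40,40),(30,160,255),(415,160,470,245),300)[0]; bs=blobs(s,(10,40,90),(30,140,255),(185,130,256,190),300)[0]
for r in bt: print('boxtop',r,[onz('top',*p,55)[:2] for p in cv2.boxPoints(r)])
for r in bs: print('boxscene',r,cv2.boxPoints(r).tolist())
for q in ((422,172),(462,171.5),(463,234),(423,235)): print(q,onz('top',*q,55))
for q in ((225,136),(251,142),(220,187),(192,169)): print(q,onz('scene',*q,55))
E
```

```text
[584.1 391.1  19.9] 1.3
[416.9 411.3  42.6] 6.6
[500.  401.1  27.9] 1.2
len 169.91758996973266 dir -6.888074457004123
[574.1 304.7  22.7] 0.1
[408.8 327.6  42.5] 6.5
[491.  315.9  29.5] 1.9
len 168.02817237036226 dir -7.879724612297115
[[319, 158], [388, 162], [386, 216], [316, 212]] [[271, 168], [327, 190], [301, 228], [242, 202]]
glass
[388, 162] [242, 202] [ 666.2 -148.3   31.5] 3.6 [ 667.4 -150.2   30. ] [ 664.7 -147.3   30. ]
[386, 216] [271, 168] [ 471.2 -136.7   28. ] 1.4 [ 471.2 -137.    30. ] [ 472.6 -134.9   30. ]
[319, 158] [301, 228] [681.5  99.   34.3] 0.9 [682.7  98.5  30. ] [678.6  97.8  30. ]
[316, 212] [327, 190] [486.6 109.4  32.8] 2.1 [486.6 110.3  30. ] [484.7 107.4  30. ]
mean [576.4 -19.2  31.6]
boxtop ((441.5762634277344, 202.5092010498047), (63.72407531738281, 40.46870040893555), 88.75463104248047) [array([ 627.9, -261.7]), array([ 630.9, -407.6]), array([ 403.5, -399.7]), array([ 401.5, -257.1])]
boxscene ((220.0, 159.5), (59.0, 70.0), 90.0) [[185.0, 130.0], [255.0, 130.0], [255.0, 189.0], [185.0, 189.0]]
(422, 172) [ 624.6 -266.4   55. ]
(462, 171.5) [ 626.2 -410.5   55. ]
(463, 234) [ 403.2 -401.4   55. ]
(423, 235) [ 400.8 -260.4   55. ]
(225, 136) [ 413.1 -380.1   55. ]
(251, 142) [ 400.1 -264.6   55. ]
(220, 187) [ 654. -244.   55.]
(192, 169) [ 622.1 -392.8   55. ]
```

>>> arm_command --targets '[[[0.0333,-0.03,-0.0138,0,0,0.032,1],[0.0333,-0.03,-0.0138,0,0,0.032,1],[0.0333,-0.03,-0.0138,0,0,0.032,1],[0.0333,-0.03,-0.0138,0,0,0.032,1],[0.0333,-0.03,-0.0138,0,0,0.032,1],[0.0333,-0.03,-0.0138,0,0,0.032,1],[0.0333,-0.03,-0.0138,0,0,0.032,1],[0.0333,-0.03,-0.0138,0,0,0.032,1],[0,0,0,0,0,0,1],[0,0,0,0,0,0,1]]]' --force 30

```text
time: 1.35
tool_pos: [490.6, 316.3, 120.5]
tcp_rot: [-180.0, -0.1, 172.6]
ft_force: [-0.3, 0.9, -0.4]
finger_gap: 85.3
grip_force: 0.0
```

>>> arm_command --targets '[[[0,0,-0.025,0,0,0,1],[0,0,-0.025,0,0,0,1],[0,0,-0.025,0,0,0,1],[0,0,-0.018,0,0,0,1],[0,0,-0.01,0,0,0,1],[0,0,0,0,0,0,1],[0,0,0,0,0,0,-0.5],[0,0,0,0,0,0,-0.5],[0,0,0,0,0,0,-0.5],[0,0,0,0,0,0,-0.5]]]' --force 30

```text
time: 2.6
tool_pos: [491.4, 316.0, 18.6]
tcp_rot: [-180.0, 0.0, 172.7]
ft_force: [-1.4, -3.6, 4.6]
finger_gap: 29.0
grip_force: 29.4
```

>>> arm_command --targets '[[[0,0,0.025,0,0,0,-0.5],[0,0,0.025,0,0,0,-0.5],[0,0,0.025,0,0,0,-0.5],[0.0148,-0.0387,0.01,0,0,0.01,-0.5],[0.0148,-0.0387,0,0,0,0.01,-0.5],[0.0148,-0.0387,0,0,0,0.01,-0.5],[0.0148,-0.0387,0,0,0,0.01,-0.5],[0.0148,-0.0387,0,0,0,0.01,-0.5],[0.0074,-0.0387,0,0,0,0.01,-0.5],[0.0074,-0.0387,0,0,0,0.008,-0.5]]]'

```text
time: 3.85
tool_pos: [580.0, 44.1, 102.9]
tcp_rot: [180.0, 0.0, 176.6]
ft_force: [-0.4, -0.1, -0.3]
finger_gap: 28.7
grip_force: 30.0
```

>>> arm_command --targets '[[[0,0,-0.012,0,0,0,-0.5],[0,0,-0.02,0,0,0,-0.5],[0,0,-0.015,0,0,0,-0.5],[0,0,0,0,0,0,-0.5]]]'

```text
time: 4.35
tool_pos: [577.7, 46.5, 53.2]
tcp_rot: [-180.0, -0.3, 176.6]
ft_force: [0.6, -1.3, -0.8]
finger_gap: 29.1
grip_force: 30.0
```

```bash
python3 - <<'E'
from h import *
np.set_printoptions(precision=1,suppress=True)
t=snap('top','top1');s=snap('scene','scene1')
st=status.sense(); print(st['tool_pos'],st['ft_force'],st['grip_force'],st['time'])
a=cv2.resize(t[140:250,200:480],None,fx=2.8,fy=2.8,interpolation=cv2.INTER_CUBIC)
b=cv2.resize(s[125:250,180:440],None,fx=2.3,fy=2.3,interpolation=cv2.INTER_CUBIC)
w=np.zeros((600,800,3),np.uint8);w[:a.shape[0],:a.shape[1]]=a;w[308:308+b.shape[0],:b.shape[1]]=b[:292]
cv2.imwrite('pics/crop1.png',w)
E
```

```text
[579.5  46.2  55.5] [-0.3  0.5 -0.5] 30.01286745071411 4.45
```

View pics/crop1.png

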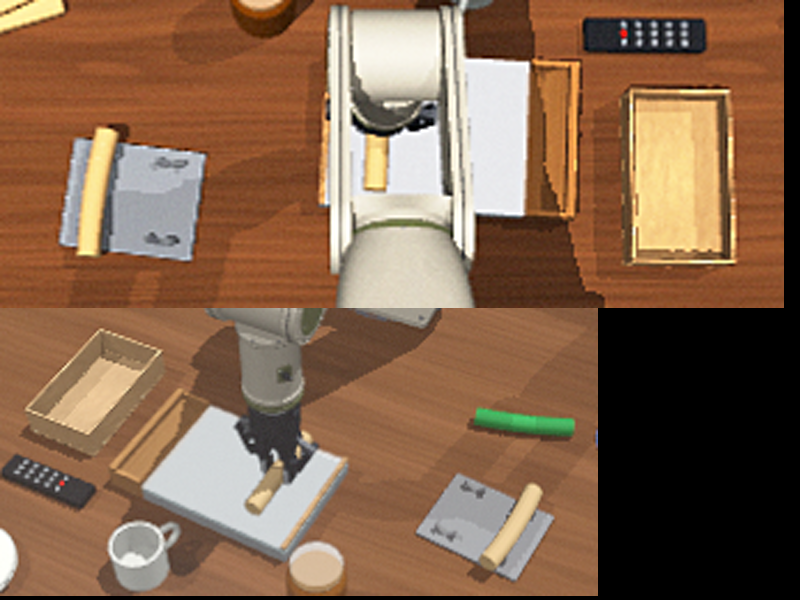

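The crop shows the held post over the glass, in the half next to the cork. The other post waits in the cradle at about (235,208) in the top view and looks slightly curved.

>>> arm_command --targets '[[[0,0,-0.01,0,0,0,-0.5],[0,0,-0.006,0,0,0,-0.5],[0,0,-0.003,0,0,0,-0.5],[0,0,0,0,0,0,-0.5],[0,0,0,0,0,0,-0.5]]]'

```text
time: 5.08
tool_pos: [580.0, 45.4, 37.1]
tcp_rot: [180.0, 0.0, 176.6]
ft_force: [0.4, 0.2, -0.7]
finger_gap: 28.7
grip_force: 30.0
```

>>> arm_command --targets '[[[0,0,-0.0015,0,0,0,-0.5],[0,0,-0.001,0,0,0,-0.5],[0,0,0,0,0,0,-0.5]]]'

```text
time: 5.45
tool_pos: [579.7, 45.5, 34.3]
tcp_rot: [-180.0, -0.0, 176.6]
ft_force: [-0.8, 0.1, -0.4]
finger_gap: 29.2
grip_force: 30.0
```

>>> arm_command --targets '[[[0,0,-0.001,0,0,0,-0.5],[0,0,-0.0005,0,0,0,-0.5],[0,0,0,0,0,0,-0.5]]]'

```text
time: 5.82
tool_pos: [580.3, 45.5, 34.0]
tcp_rot: [180.0, 0.0, 176.6]
ft_force: [-2.9, 0.6, 7.2]
finger_gap: 29.0
grip_force: 30.8
```

Contact. I'll open the fingers gently and lift.

>>> arm_command --targets '[[[0,0,0,0,0,0,-0.15],[0,0,0,0,0,0,0.1],[0,0,0,0,0,0,0.3],[0,0,0,0,0,0,0.3],[0,0,0.01,0,0,0,0.3],[0,0,0.025,0,0,0,0.3],[0,0,0.025,0,0,0,0.3]]]'

```text
time: 6.7
tool_pos: [579.8, 45.4, 94.1]
tcp_rot: [-180.0, 0.0, 176.6]
ft_force: [0.3, 0.0, -0.1]
finger_gap: 55.8
grip_force: 0.0
```

```bash
python3 - <<'E'
from h import *
np.set_printoptions(precision=1,suppress=True)
s=snap('scene','scene2');t=snap('top','top2')
st=status.sense(); print(st['tool_pos'],st['ft_force'],st['time'])
a=cv2.resize(t[140:250,200:480],None,fx=2.8,fy=2.8,interpolation=cv2.INTER_CUBIC)
b=cv2.resize(s[125:250,180:440],None,fx=2.3,fy=2.3,interpolation=cv2.INTER_CUBIC)
w=np.zeros((600,800,3),np.uint8);w[:a.shape[0],:a.shape[1]]=a;w[308:308+b.shape[0],:b.shape[1]]=b[:292]
cv2.imwrite('pics/crop2.png',w)
E
```

```text
[582.6  45.5  97.2] [ 0.6  0.1 -1.4] 6.8
```

View pics/crop2.png

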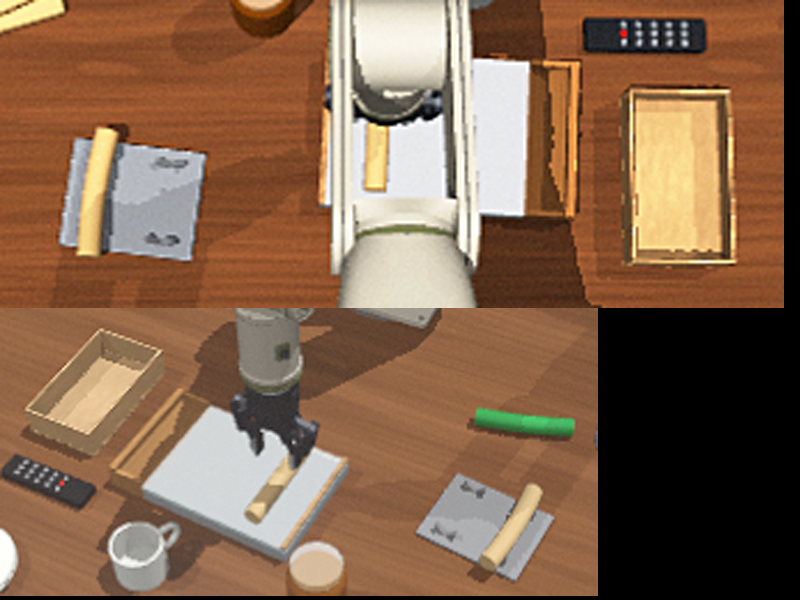

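The crop shows the post lying across the glass in the cork half, at about (332,194) in the top view, with the gripper clear above it. I'll go in behind it with shut fingers.

>>> arm_command --targets '[[[0.0015,0.022,0,0,0,0,-1],[0.0015,0.02,0,0,0,0,-1],[0,0,0,0,0,0,-1],[0,0,0,0,0,0,-1],[0,0,-0.02,0,0,0,-1],[0,0,-0.02,0,0,0,-1],[0,0,-0.012,0,0,0,-1],[0,0,0,0,0,0,-1],[0,0,0,0,0,0,-1]]]'

```text
time: 7.92
tool_pos: [583.2, 87.4, 41.2]
tcp_rot: [180.0, 0.0, 176.6]
ft_force: [0.1, -0.8, 0.3]
finger_gap: 0.1
grip_force: 0.0
```

>>> arm_command --targets '[[[-0.0005,-0.008,0,0,0,0,-1],[-0.0009,-0.015,0,0,0,0,-1],[-0.0009,-0.015,0,0,0,0,-1],[-0.0009,-0.015,0,0,0,0,-1],[-0.0009,-0.015,0,0,0,0,-1],[-0.0004,-0.007,0,0,0,0,-1],[0,0,0.02,0,0,0,-1],[0,0,0.03,0,0,0,-1]]]'

```text
time: 8.93
tool_pos: [577.6, 12.8, 91.4]
tcp_rot: [180.0, -0.1, 176.6]
ft_force: [-0.2, 0.1, 0.3]
finger_gap: 0.0
grip_force: 0.0
```

```bash
python3 - <<'E'
from h import *
np.set_printoptions(precision=1,suppress=True)
s=snap('scene','scene3');t=snap('top','top3')
st=status.sense(); print(st['tool_pos'],st['ft_force'],st['time'])
a=cv2.resize(t[140:250,200:480],None,fx=2.8,fy=2.8,interpolation=cv2.INTER_CUBIC)
b=cv2.resize(s[125:250,180:440],None,fx=2.3,fy=2.3,interpolation=cv2.INTER_CUBIC)
w=np.zeros((600,800,3),np.uint8);w[:a.shape[0],:a.shape[1]]=a;w[308:308+b.shape[0],:b.shape[1]]=b[:292]
cv2.imwrite('pics/crop3.png',w)
E
```

```text
[581.6  12.7  96.4] [1.3 1.1 0.6] 9.025
```

View pics/crop3.png

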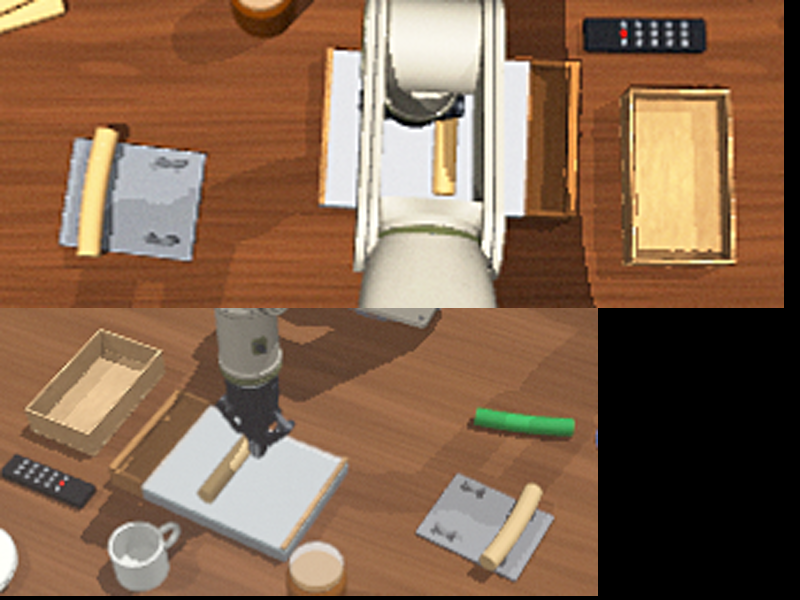

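The post has rolled past the middle, to about (358,195) in the top view. I'll wait and check whether it is still moving.

>>> arm_command --targets '[[[0,0.03,0.02,0,0,0,-1],[0,0.03,0.01,0,0,0,-1],[0,0,0,0,0,0,-1],[0,0,0,0,0,0,-1],[0,0,0,0,0,0,-1],[0,0,0,0,0,0,-1],[0,0,0,0,0,0,-1],[0,0,0,0,0,0,-1],[0,0,0,0,0,0,-1],[0,0,0,0,0,0,-1]]]'

```text
time: 10.28
tool_pos: [578.4, 72.5, 120.9]
tcp_rot: [180.0, 0.0, 176.6]
ft_force: [0.0, 0.1, -0.6]
finger_gap: 0.2
grip_force: 0.0
```

```bash
python3 - <<'E'
from h import *
np.set_printoptions(precision=1,suppress=True)
for i in (3,4):
    s=cv2.imread('pics/scene3.png') if i==3 else snap('scene','scene4'); t=cv2.imread('pics/top3.png') if i==3 else snap('top','top4')
    for r in blobs(t,PL,(30,150,255),(330,150,412,220),40)[0]: print(i,'top',r,onz('top',*r[0],45))
    for r in blobs(s,PL,(30,150,255),(225,165,330,230),40)[0]: print(i,'scn',r,onz('scene',*r[0],45))
a=cv2.resize(t[140:250,200:480],None,fx=2.8,fy=2.8,interpolation=cv2.INTER_CUBIC)
b=cv2.resize(s[125:250,180:440],None,fx=2.3,fy=2.3,interpolation=cv2.INTER_CUBIC)
w=np.zeros((600,800,3),np.uint8);w[:a.shape[0],:a.shape[1]]=a;w[308:308+b.shape[0],:b.shape[1]]=b[:292]
cv2.imwrite('pics/crop4.png',w)
E
```

```text
3 top ((358.4592590332031, 195.47744750976562), (8.117956161499023, 27.30963706970215), 2.385944128036499) [542.6 -39.5  45. ]
3 scn ((316.2579040527344, 209.51968383789062), (2.7098236083984375, 48.258419036865234), 34.438987731933594) [594.5 116.   45. ]
3 scn ((277.9756164550781, 194.780517578125), (7.496340751647949, 33.10883712768555), 38.65980911254883) [591.  -38.3  45. ]
3 scn ((247.23463439941406, 181.6269073486328), (17.62886619567871, 52.97430419921875), 37.87498474121094) [ 582.5 -172.7   45. ]
3 scn ((233.0, 174.5), (19.0, 16.0), 90.0) [ 573.9 -240.7   45. ]
4 top ((361.5, 183.5), (39.0, 5.0), 90.0) [585.6 -51.2  45. ]
4 scn ((316.23846435546875, 209.50636291503906), (2.6626954078674316, 48.258419036865234), 34.438987731933594) [594.5 115.9  45. ]
4 scn ((279.54742431640625, 190.74452209472656), (7.564805030822754, 41.390289306640625), 38.41805648803711) [571.7 -42.3  45. ]
4 scn ((247.49314880371094, 181.50918579101562), (18.784202575683594, 52.1554069519043), 36.60707473754883) [ 581.6 -172.2   45. ]
4 scn ((232.5, 174.5), (19.0, 15.0), 90.0) [ 574.7 -242.4   45. ]
```

View pics/crop4.png

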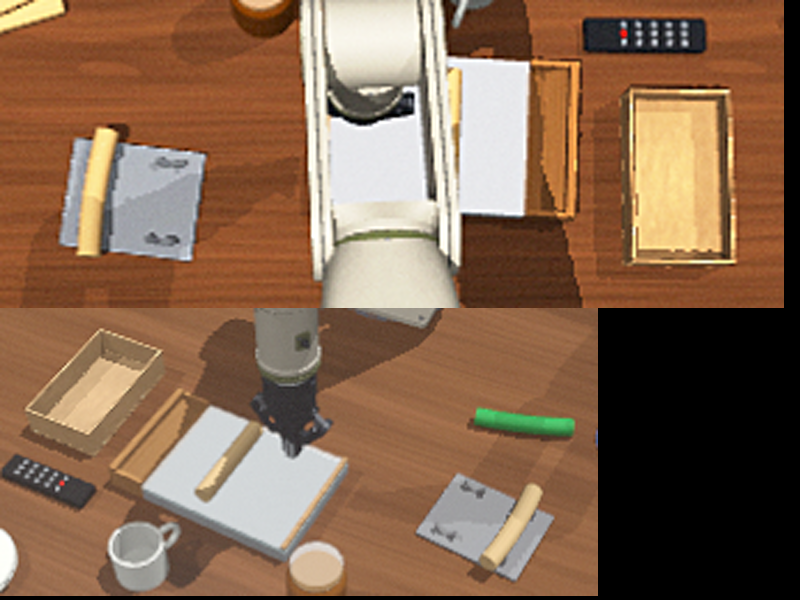

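The post stopped at y ≈ -42 soon after the push, at (361,184) in the top view, which is suspicious. I'll measure the centreline curvature of both posts.

```bash
python3 - <<'E'
from h import *
np.set_printoptions(precision=1,suppress=True)
def bow(n,f,roi,z):
    im=cv2.resize(cv2.imread(f'pics/{f}.png'),None,fx=4,fy=4,interpolation=cv2.INTER_CUBIC)
    x0,y0,x1,y1=[4*v for v in roi]
    m=cv2.inRange(cv2.cvtColor(im[y0:y1,x0:x1],cv2.COLOR_BGR2HSV),(13,45,60),(30,150,255))
    k,l,st,c=cv2.connectedComponentsWithStats(m); i=1+np.argmax(st[1:,4])
    v,u=np.nonzero(l==i); P=np.stack([u+x0+.5,v+y0+.5],1)/4-.5
    Q=np.array([onz(n,a,b,z)[:2] for a,b in P[::3]])
    c=Q.mean(0); w,V=np.linalg.eigh(np.cov((Q-c).T)); d=V[:,1]*np.sign(V[0,1]); nrm=np.array([-d[1],d[0]])
    s=(Q-c)@d; e=(Q-c)@nrm
    b=np.linspace(s.min()+8,s.max()-8,9); mid=[(lambda q:(q.min()+q.max())/2)(e[abs(s-x)<6]) for x in b]
    print(f,n,c,'ang',np.degrees(np.arctan2(d[1],d[0])),'len',np.ptp(s),'mid',np.array(mid))
bow('top','top4',(220,180,243,240),30)
bow('scene','scene4',(385,190,420,245),30)
bow('scene','scene0',(385,190,420,245),30)
bow('scene','scene0',(355,185,392,232),30)
bow('top','top0',(250,180,272,240),30)
bow('scene','scene4',(260,165,296,218),45)
E
```

```text
top4 top [501.3 400.9] ang -7.24805862812027 len 165.71207809049145 mid [-2.3 -0.8  0.1  1.8  1.6  1.6  0.6 -0.7 -3.5]Traceback (most recent call last):
  File "<stdin>", line 15, in <module>
  File "<stdin>", line 9, in bow
  File "h.py", line 13, in onz
    o,r=ray(n,u,v); return o+r*(z-o[2])/r[2]
        ~~~^^^^^^^
  File "h.py", line 8, in ray
    m,f,M,o=cam(n)
            ~~~^^^
  File "h.py", line 5, in cam
    m=viewer.camera_model(n); f=200/np.tan(np.radians(m['vertical_fov']/2))
ValueError: time passes only in moves, steps and waits
```

```bash
sed -i 's/^def cam(n):/import functools\n@functools.lru_cache\ndef cam(n):/' h.py; cat > bow.py <<'E'
from h import *
def bow(n,f,roi,z):
    im=cv2.resize(cv2.imread(f'pics/{f}.png'),None,fx=4,fy=4,interpolation=cv2.INTER_CUBIC)
    x0,y0,x1,y1=[4*v for v in roi]
    m=cv2.inRange(cv2.cvtColor(im[y0:y1,x0:x1],cv2.COLOR_BGR2HSV),(13,45,60),(30,150,255))
    k,l,st,c=cv2.connectedComponentsWithStats(m); i=1+np.argmax(st[1:,4])
    v,u=np.nonzero(l==i); P=np.stack([u+x0+.5,v+y0+.5],1)/4-.5
    Q=np.array([onz(n,a,b,z)[:2] for a,b in P[::2]])
    c=Q.mean(0); w,V=np.linalg.eigh(np.cov((Q-c).T)); d=V[:,1]*np.sign(V[0,1]); nrm=np.array([-d[1],d[0]])
    s=(Q-c)@d; e=(Q-c)@nrm
    b=np.linspace(s.min()+8,s.max()-8,9); mid=[(lambda q:(q.min()+q.max())/2)(e[abs(s-x)<6]) for x in b]
    print(f,n,c,'ang',np.degrees(np.arctan2(d[1],d[0])),'len',np.ptp(s),'mid',np.array(mid))
E
python3 - <<'E'
from bow import *
np.set_printoptions(precision=1,suppress=True)
bow('scene','scene4',(385,190,420,245),30)
bow('scene','scene0',(385,190,420,245),30)
bow('scene','scene0',(355,185,392,232),30)
bow('top','top0',(250,180,272,240),30)
bow('scene','scene4',(260,165,296,218),45)
bow('scene','scene2',(280,175,312,226),45)
E
```

```text
scene4 scene [498.7 402.7] ang -6.59431267651621 len 191.20833500931874 mid [-5.  -1.3  0.7  1.7  1.7  1.4  0.3 -1.2 -3.1]
scene0 scene [499.1 402.6] ang -6.604813155434693 len 193.44315681982243 mid [-3.3 -1.5  0.7  2.2  1.6  1.2 -0.  -1.1 -2.8]
scene0 scene [491.1 315.9] ang -4.526551793182371 len 191.41393975381902 mid [-8.7 -7.4  3.6  2.1  1.5  0.9 -0.7 -1.6 -1.9]
top0 top [491.1 314.9] ang -7.407994164037783 len 164.74384556471875 mid [-0.5  0.1  0.  -0.4  0.   0.   0.2  0.2  0.6]
scene4 scene [572.3 -42.4] ang -2.8741823091894325 len 183.83831489655216 mid [-2.1  1.1  0.7  0.9  0.1 -0.4 -0.4 -0.8 -0.8]
scene2 scene [599.2  45.4] ang -2.578195241307864 len 148.91778490652416 mid [ 1.1  0.7  0.6  0.3  0.3 -0.1 -0.4 -1.  -0.2]
```

The post in the cradle has a clear bow of about 5 mm, and the rolled one is straight and simply lost speed. I'll push it again, the rest of the way to the gutter.

>>> arm_command --targets '[[[-0.001,-0.036,0,0,0,0,-1],[-0.001,-0.036,0,0,0,0,-1],[0,0,-0.025,0,0,0,-1],[0,0,-0.025,0,0,0,-1],[0,0,-0.02,0,0,0,-1],[0,0,-0.01,0,0,0,-1],[0,0,0,0,0,0,-1],[0,0,0,0,0,0,-1]]]'

```text
time: 11.38
tool_pos: [577.2, 0.5, 41.9]
tcp_rot: [-180.0, 0.1, 176.6]
ft_force: [0.7, 0.3, 0.3]
finger_gap: -0.0
grip_force: 0.0
```

>>> arm_command --targets '[[[-0.0005,-0.008,0,0,0,0,-1],[-0.001,-0.017,0,0,0,0,-1],[-0.001,-0.017,0,0,0,0,-1],[-0.001,-0.017,0,0,0,0,-1],[-0.001,-0.017,0,0,0,0,-1],[-0.001,-0.017,0,0,0,0,-1],[-0.0003,-0.005,0,0,0,0,-1],[0,0,0.02,0,0,0,-1],[0,0.04,0.03,0,0,0,-1],[0,0.05,0.03,0,0,0,-1]]]'

```text
time: 12.62
tool_pos: [570.8, -6.8, 123.2]
tcp_rot: [-180.0, 0.1, 176.5]
ft_force: [0.5, 0.8, -0.6]
finger_gap: -0.1
grip_force: 0.0
```

>>> arm_command --targets '[[[0,0.05,0,0,0,0,0.5],[-0.01,0.05,0,0,0,0,0.5],[-0.01,0.05,0,0,0,0,0.5],[-0.01,0.05,0,0,0,0,0.5],[-0.01,0.05,0,0,0,0,0.5]]]'

```text
time: 13.25
tool_pos: [530.1, 244.9, 122.7]
tcp_rot: [180.0, 0.1, 176.6]
ft_force: [-0.1, -0.5, -0.4]
finger_gap: 64.2
grip_force: 0.0
```

```bash
python3 - <<'E'
from h import *
s=snap('scene','scene5');t=snap('top','top5')
a=cv2.resize(t[140:250,200:480],None,fx=2.8,fy=2.8,interpolation=cv2.INTER_CUBIC)
b=cv2.resize(s[125:250,180:440],None,fx=2.3,fy=2.3,interpolation=cv2.INTER_CUBIC)
w=np.zeros((600,800,3),np.uint8);w[:a.shape[0],:a.shape[1]]=a;w[308:308+b.shape[0],:b.shape[1]]=b[:292]
cv2.imwrite('pics/crop5.png',w)
E
```

```text
(no output)
```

View pics/crop5.png

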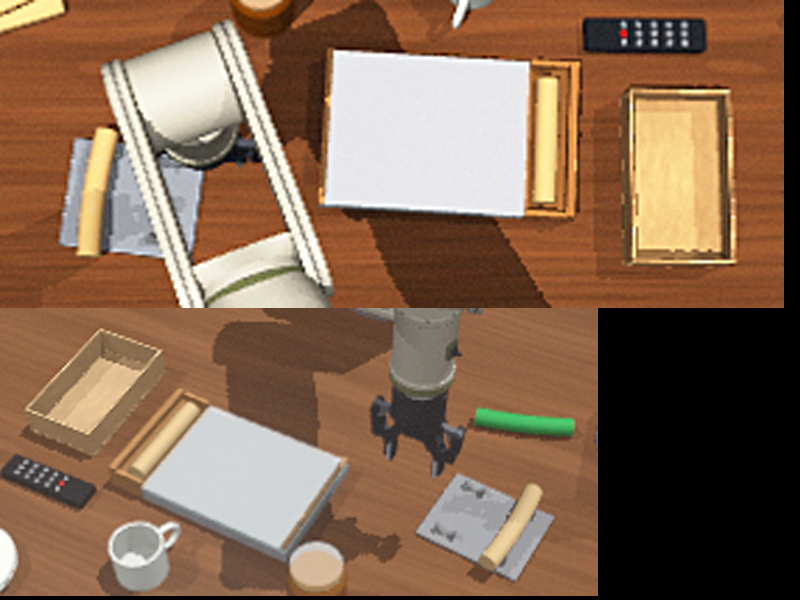

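The straight post lies centred in the gutter, at about (395,190) in the top view. Now I'll pick the bowed one.

>>> arm_command --targets '[[[-0.0073,0.0395,0,0,0,-0.017,1],[-0.0073,0.0395,0,0,0,-0.017,1],[-0.0073,0.0395,0,0,0,-0.017,1],[-0.0073,0.0395,0,0,0,-0.017,1],[0,0,0,0,0,0,1],[0,0,-0.03,0,0,0,1],[0,0,-0.03,0,0,0,1],[0,0,-0.025,0,0,0,1],[0,0,-0.012,0,0,0,1],[0,0,0,0,0,0,1]]]'

```text
time: 14.6
tool_pos: [501.1, 399.6, 23.6]
tcp_rot: [-179.9, -0.1, 172.7]
ft_force: [-0.3, -0.1, -0.4]
finger_gap: 85.2
grip_force: 0.0
```

>>> arm_command --targets '[[[0,0.003,-0.005,0,0,0,1],[0,0,0,0,0,0,-0.5],[0,0,0,0,0,0,-0.5],[0,0,0,0,0,0,-0.5],[0,0,0,0,0,0,-0.5],[0,0,0,0,0,0,-0.5]]]' --force 30

```text
time: 15.35
tool_pos: [501.5, 403.3, 19.3]
tcp_rot: [-180.0, 0.0, 172.7]
ft_force: [-0.9, -3.6, 3.9]
finger_gap: 29.0
grip_force: 30.1
```

```bash
python3 -c "
from h import *
s=status.sense();print(s['tool_pos'],s['finger_gap'],s['grip_force'])"
```

```text
[501.51572065 403.30819028  19.28745899] 28.97426725977291 30.073668658733368
```

>>> arm_command --targets '[[[0,0,0.025,0,0,0,-0.5],[0,0,0.03,0,0,0,-0.5],[0,0,0.03,0,0,0,-0.5],[0.0112,-0.0512,0,0,0,0.01,-0.5],[0.0112,-0.0512,0,0,0,0.01,-0.5],[0.0112,-0.0512,0,0,0,0.01,-0.5],[0.0112,-0.0512,0,0,0,0.01,-0.5],[0.0112,-0.0512,0,0,0,0.01,-0.5],[0.0112,-0.0512,0,0,0,0.01,-0.5],[0.0112,-0.0512,0,0,0,0.008,-0.5]]]'

```text
time: 16.6
tool_pos: [579.9, 43.5, 103.7]
tcp_rot: [180.0, 0.0, 176.6]
ft_force: [0.8, -0.2, -0.8]
finger_gap: 28.6
grip_force: 29.9
```

>>> arm_command --targets '[[[0,0,0,0,0,0,-0.5],[0,0,-0.02,0,0,0,-0.5],[0,0,-0.02,0,0,0,-0.5],[0,0,-0.015,0,0,0,-0.5],[0,0,-0.01,0,0,0,-0.5],[0,0,0,0,0,0,-0.5],[0,0,0,0,0,0,-0.5]]]'

```text
time: 17.48
tool_pos: [580.3, 45.2, 39.5]
tcp_rot: [180.0, 0.1, 176.6]
ft_force: [-0.3, -0.6, -0.7]
finger_gap: 28.9
grip_force: 30.0
```

>>> arm_command --targets '[[[0,0,-0.003,0,0,0,-0.5],[0,0,-0.0015,0,0,0,-0.5],[0,0,0,0,0,0,-0.5]]]'

```text
time: 17.85
tool_pos: [579.9, 45.0, 34.6]
tcp_rot: [180.0, 0.0, 176.6]
ft_force: [-0.6, 0.2, 0.1]
finger_gap: 28.8
grip_force: 30.1
```

>>> arm_command --targets '[[[0,0,-0.001,0,0,0,-0.5],[0,0,0,0,0,0,-0.5]]]'

```text
time: 18.1
tool_pos: [580.1, 45.0, 34.5]
tcp_rot: [-180.0, 0.0, 176.6]
ft_force: [-4.7, -0.2, 7.6]
finger_gap: 29.0
grip_force: 30.8
```

Contact. I'll release, lift, shut the fingers and go behind the post.

>>> arm_command --targets '[[[0,0,0,0,0,0,-0.15],[0,0,0,0,0,0,0.1],[0,0,0,0,0,0,0.3],[0,0,0,0,0,0,0.3],[0,0,0.01,0,0,0,0.3],[0,0,0.025,0,0,0,0.3],[0,0,0.025,0,0,0,0.3]]]'

```text
time: 18.98
tool_pos: [579.8, 45.1, 94.6]
tcp_rot: [180.0, 0.0, 176.6]
ft_force: [0.8, -0.7, 0.7]
finger_gap: 55.3
grip_force: 0.0
```

```bash
python3 - <<'E'
from bow import *
np.set_printoptions(precision=1,suppress=True)
snap('scene','scene6');snap('top','top6'); snap('scene','scene7')
for f in('scene6','scene7'): bow('scene',f,(270,172,313,228),45)
bow('top','top6',(322,160,345,216),45)
E
```

```text
scene6 scene [599.7  43.1] ang -2.8472294291209344 len 149.25765430914157 mid [-10.2   1.1   1.9   1.9   1.6   0.6  -0.   -1.7  -2.4]
scene7 scene [598.8  43.4] ang -3.8061455121847443 len 151.5835589316706 mid [-1.6 -0.3  0.8  1.2  1.3  0.6  0.2 -1.2 -1.9]
top6 top [541.   45.1] ang 0.8750258246259658 len 92.34283956081902 mid [-0.8 -0.2 -0.1 -0.4 -0.6 -0.9 -0.8 -1.  -2.1]
```

>>> arm_command --targets '[[[0.0015,0.022,0,0,0,0,-1],[0.0015,0.02,0,0,0,0,-1],[0,0,0,0,0,0,-1],[0,0,0,0,0,0,-1],[0,0,-0.02,0,0,0,-1],[0,0,-0.02,0,0,0,-1],[0,0,-0.012,0,0,0,-1],[0,0,0,0,0,0,-1],[0,0,0,0,0,0,-1]]]'

```text
time: 20.25
tool_pos: [583.1, 87.0, 41.7]
tcp_rot: [180.0, 0.0, 176.6]
ft_force: [0.5, 0.1, 0.5]
finger_gap: -0.0
grip_force: 0.0
```

>>> arm_command --targets '[[[-0.0005,-0.008,0,0,0,0,-1],[-0.0009,-0.015,0,0,0,0,-1],[-0.0009,-0.015,0,0,0,0,-1],[-0.0009,-0.015,0,0,0,0,-1],[-0.0009,-0.015,0,0,0,0,-1],[-0.0009,-0.015,0,0,0,0,-1],[-0.0004,-0.007,0,0,0,0,-1],[0,0,0.005,0,0,0,-1],[0,0.005,0.03,0,0,0,-1],[0,0.02,0.03,0,0,0,-1]]]'

```text
time: 21.5
tool_pos: [577.0, 22.0, 107.0]
tcp_rot: [-180.0, -0.1, 176.5]
ft_force: [-0.1, -0.2, 1.4]
finger_gap: -0.0
grip_force: 0.0
```

>>> arm_command --targets '[[[0,0.04,0.01,0,0,0,-1],[0,0.05,0,0,0,0,-1],[0,0.05,0,0,0,0,-1],[0,0.05,0,0,0,0,0.5],[0,0,0,0,0,0,1],[0,0,0,0,0,0,1]]]'

```text
time: 22.25
tool_pos: [577.1, 212.2, 116.3]
tcp_rot: [-180.0, -0.0, 176.6]
ft_force: [0.4, -0.1, -0.6]
finger_gap: 54.4
grip_force: 0.0
```

```bash
python3 - <<'E'
from h import *
s=snap('scene','scene8');t=snap('top','top8')
a=cv2.resize(t[140:250,200:480],None,fx=2.8,fy=2.8,interpolation=cv2.INTER_CUBIC)
b=cv2.resize(s[125:250,180:440],None,fx=2.3,fy=2.3,interpolation=cv2.INTER_CUBIC)
w=np.zeros((600,800,3),np.uint8);w[:a.shape[0],:a.shape[1]]=a;w[308:308+b.shape[0],:b.shape[1]]=b[:292]
cv2.imwrite('pics/crop8.png',w)
E
```

```text
(no output)
```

View pics/crop8.png

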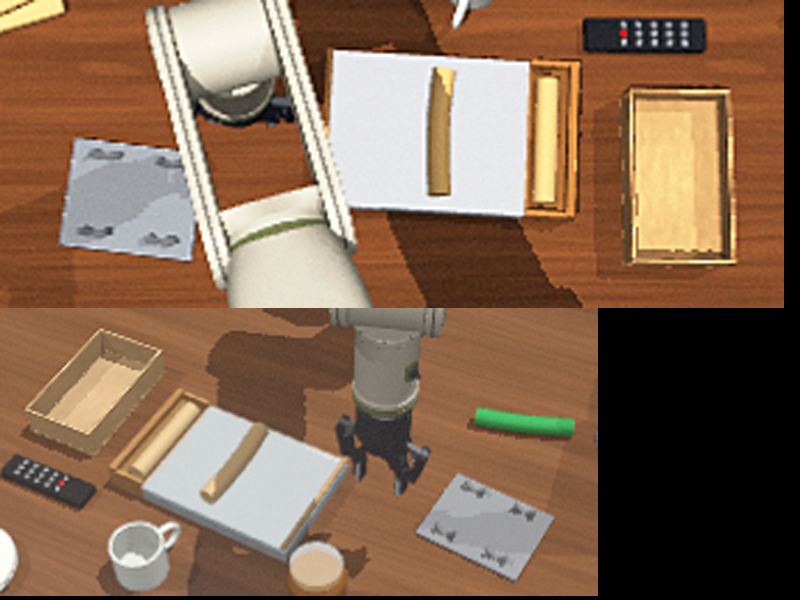

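The bowed post lies just past the middle of the glass, at about (357,187) in the top view. Its bow shows, and it stopped soon after the push. I'll measure it.

```bash
python3 - <<'E'
from bow import *
np.set_printoptions(precision=1,suppress=True)
bow('top','top8',(345,160,368,214),45); bow('scene','scene8',(263,168,300,215),45)
bow('top','top8',(390,163,401,216),26)
E
```

```text
top8 top [576.9 -34.3] ang -3.3777280478209195 len 166.2039085999857 mid [-2.3 -0.8  0.5  1.7  2.1  1.8  1.2 -0.2 -1.9]
scene8 scene [571.3 -31.3] ang -2.422991741421598 len 188.18573964658515 mid [-5.2 -0.8  0.8  2.   1.7  2.   0.1 -2.3 -3.2]
top8 top [ 566.2 -171.2] ang -3.667710138541213 len 165.23597416567105 mid [ 0.1 -0.1 -0.   0.1 -0.2  0.2  0.1 -0.3  0.2]
```

>>> arm_command --targets '[[[0,-0.0486,0,0,0,0,1],[0,-0.0486,0,0,0,0,1],[0,-0.0486,0,0,0,0,1],[0,-0.0486,0,0,0,0,1],[0,-0.0486,0,0,0,0,1],[0,0,0,0,0,0,1],[0,0,-0.03,0,0,0,1],[0,0,-0.03,0,0,0,1],[0,0,-0.015,0,0,0,1],[0,0,0,0,0,0,1]]]'

```text
time: 23.6
tool_pos: [576.2, -30.7, 40.3]
tcp_rot: [180.0, -0.1, 176.6]
ft_force: [-0.1, 0.5, 0.1]
finger_gap: 85.0
grip_force: 0.0
```

>>> arm_command --targets '[[[0,0,-0.005,0,0,0,1],[0,0,0,0,0,0,-0.5],[0,0,0,0,0,0,-0.5],[0,0,0,0,0,0,-0.5],[0,0,0,0,0,0,-0.5],[0,0,0,0,0,0,-0.5],[0,0,0.02,0,0,0,-0.5],[0,0,0.03,0,0,0,-0.5],[0,0,0.04,0,0,0,-0.5]]]'

```text
time: 24.72
tool_pos: [576.4, -30.8, 127.2]
tcp_rot: [180.0, -0.1, 176.6]
ft_force: [1.1, -0.3, -0.8]
finger_gap: 28.9
grip_force: 29.9
```

>>> arm_command --targets '[[[-0.01,-0.05,0,0,0,0.003,-0.5],[-0.01,-0.05,0,0,0,0.003,-0.5],[-0.01,-0.05,0,0,0,0.003,-0.5],[-0.01,-0.05,0,0,0,0.003,-0.5],[-0.01,-0.05,0,0,0,0.003,-0.5],[-0.012,-0.053,0,0,0,0.003,-0.5],[0,0,0,0,0,0,-0.5],[0,0,0,0,0,0,-0.5]]]'

```text
time: 25.72
tool_pos: [515.3, -333.8, 126.9]
tcp_rot: [180.0, 0.0, 177.6]
ft_force: [0.8, -0.6, -0.4]
finger_gap: 28.9
grip_force: 30.0
```

```bash
python3 - <<'E'
from h import *
s=snap('scene','scene9');t=snap('top','top9')
a=cv2.resize(t[140:250,200:480],None,fx=2.8,fy=2.8,interpolation=cv2.INTER_CUBIC)
b=cv2.resize(s[125:250,180:440],None,fx=2.3,fy=2.3,interpolation=cv2.INTER_CUBIC)
w=np.zeros((600,800,3),np.uint8);w[:a.shape[0],:a.shape[1]]=a;w[308:308+b.shape[0],:b.shape[1]]=b[:292]
cv2.imwrite('pics/crop9.png',w)
E
```

```text
(no output)
```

View pics/crop9.png

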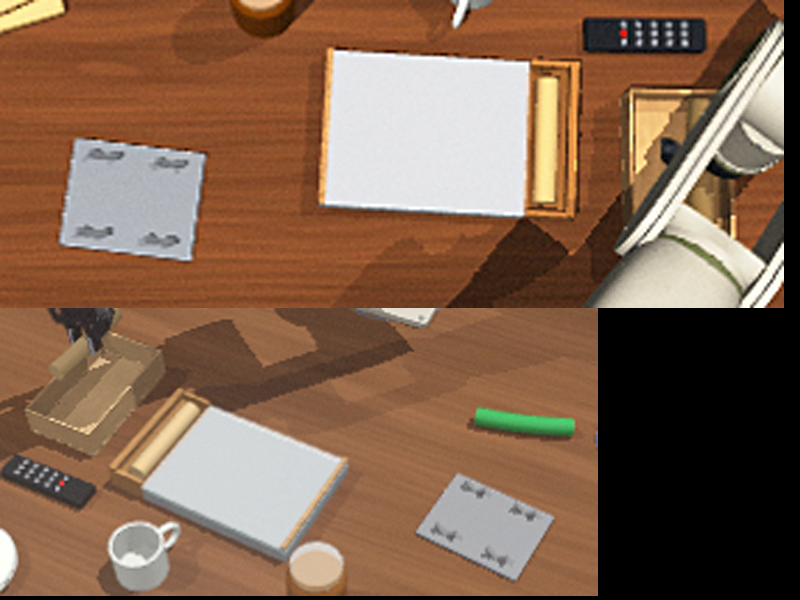

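The crop shows the bowed post held above the box, and the straight post still in the gutter. Lowering it now.

>>> arm_command --targets '[[[0,0,-0.025,0,0,0,-0.5],[0,0,-0.025,0,0,0,-0.5],[0,0,-0.025,0,0,0,-0.5],[0,0,-0.02,0,0,0,-0.5],[0,0,-0.01,0,0,0,-0.5],[0,0,-0.005,0,0,0,-0.5],[0,0,0,0,0,0,-0.5]]]'

```text
time: 26.7
tool_pos: [515.6, -334.1, 16.7]
tcp_rot: [-180.0, 0.0, 177.6]
ft_force: [-0.8, 0.5, -2.1]
finger_gap: 28.7
grip_force: 30.0
```

>>> arm_command --targets '[[[0,0,-0.004,0,0,0,-0.5],[0,0,0,0,0,0,-0.5],[0,0,0,0,0,0,-0.1],[0,0,0,0,0,0,0.2],[0,0,0,0,0,0,0.2],[0,0,0.02,0,0,0,0.2],[0,0,0.04,0,0,0,0.2],[0,0,0.05,0,0,0,0.2]]]'

```text
time: 27.7
tool_pos: [514.8, -333.5, 124.0]
tcp_rot: [180.0, -0.1, 177.6]
ft_force: [0.9, -0.7, 0.1]
finger_gap: 51.2
grip_force: 0.0
```

>>> arm_command --targets '[[[-0.02,0.03,0.05,0,0,0,0.2],[-0.01,0.05,0.03,0,0,0,0.2],[-0.01,0.06,0,0,0,0,0.2],[0,0.06,0,0,0,0,0.2],[0,0.06,0,0,0,0,0.2],[0,0.06,0,0,0,0,0.2],[0,0.06,0,0,0,0,0.2],[0,0.06,0,0,0,0,0.2],[0,0,0,0,0,0,0.2],[0,0,0,0,0,0,0.2]]]'

```text
time: 28.95
tool_pos: [475.5, 106.2, 203.6]
tcp_rot: [-180.0, 0.1, 177.7]
ft_force: [-0.4, -0.2, -0.0]
finger_gap: 51.3
grip_force: 0.0
```

```bash
python3 - <<'E'
from h import *
s=snap('scene','scene10');t=snap('top','top10')
print(status.sense()['tool_pos'])
a=cv2.resize(t[140:250,200:480],None,fx=2.8,fy=2.8,interpolation=cv2.INTER_CUBIC)
b=cv2.resize(s[125:250,180:440],None,fx=2.3,fy=2.3,interpolation=cv2.INTER_CUBIC)
w=np.zeros((600,800,3),np.uint8);w[:a.shape[0],:a.shape[1]]=a;w[308:308+b.shape[0],:b.shape[1]]=b[:292]
cv2.imwrite('pics/crop10.png',w)
E
```

```text
[475.62080929 105.02149706 203.0589838 ]
```

View pics/crop10.png

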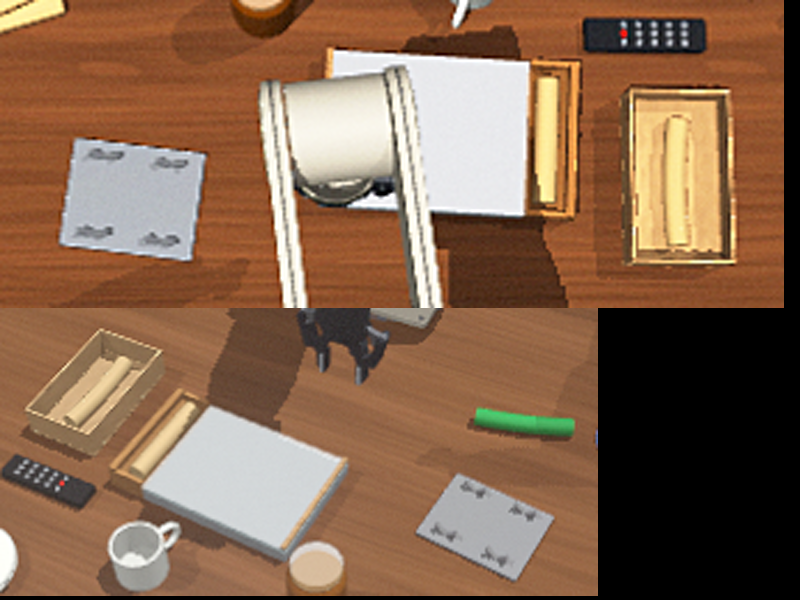

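The bowed post lies flat in the middle of the box, at about (442,204) in the top view. The straight one is in the gutter, the bystanders are untouched and the arm is clear.

```bash
python3 -c "
from bench import job
print(job.hand_in())"
```

```text
the job is handed in; nothing more can be done
None
```

I handed the job in at about 29 s of the 72 s allowed: the straight post is in the gutter (it stopped short after the first push and needed a second), the warped one lies flat in the cardboard box, and the hand-in returned no verdict.

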